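# Turn over the cork-side-up coaster and set it on the bar stand

### The job

One of the three coasters leaning in the long rack on the bar trolley has been put in the wrong way over, showing its cork back instead of the steel face with the brass dot. Take that coaster out, turn it over, and lean it squarely in the empty single stand with the copper edges, in the middle of it and with the steel face showing. Leave the other two coasters where they are.

Things in the scene. Friction and masses are not known exactly. Their poses are not given: they have to be found in the camera images.
- coaster_a: Wrong way over: cork showing. 84 x 84 x 8 mm, about 150 g, steel face with 30 mm brass dot, cork back. Origin: slab centre; z out of the steel face; x, y along edges. Leans at 55 deg in the rack, top edge towards the robot and 95 mm up; the rack's back plate backs its lowest 36 mm only: pinch the 8 mm thickness at the top, fingers along the slope (35 deg off vertical). Half a turn about the slope line flips it.
- coaster_b: A coaster of the same make and size, leaning the same way in the same long rack (three places 94 mm apart, in any order), but the right way over: steel face with brass dot showing, up and away from the robot. Origin and axes as for coaster_a. To be left in place.
- coaster_c: Third coaster, same make, size, lean, origin and axes, also the right way over with its steel face showing, in another of the rack's three places. To be left in place.
- stand_seat (a point): Centre of a seated coaster in the fixed single stand (pine foot 110 x 106 mm, copper strips on both sides, galvanised rest 100 mm wide). z is up, x away from the robot: the slope rises along (-0.574, 0, 0.819), the face shown looks along (0.819, 0, 0.574). The ledge (24 mm deep, no lip) is 42 mm down the slope, the back plate (36 mm long) 4 mm behind; point 61 mm above the table.
Not all that is in view belongs to the job. Leave any turquoise look-alike of the coaster_a alone.

How it is judged:
By the outcome, as a careful person would: the job done as asked, in the order asked, and still so for the second after the job is handed in, with the robot touching nothing.
It also fails if it takes over 40 s, if anything falls off the work surface, if the arm or the gripper's body presses on something with over 40 N, if the wrist force passes 120 N, or if a joint passes its speed limit or range.

### The arm

A 6-joint arm with a two-finger parallel gripper is mounted at the origin on the work surface. World frame = base frame: x ahead of the robot, y to its left, z up, the work surface at z = 0. Lengths are in m, angles in degrees, forces in N, time in s.
With the tool pointing down it reaches from about 0.4 to 0.825 m from the base axis. Payload 7 kg.
Tool frame: the origin (TCP) lies midway between the tips of the shut fingers; the grasp point (between the pads) lies r.hold_point_z behind it (r.hold_point_z is the distance from the TCP to the grasp point, in m); z points along the fingers, x is the direction in which the jaws open and shut, and the axes are right-handed (so a half turn about z gives the same grasp; the last joint's range is limited). The gripper opens to 88 mm and grips with 3 to 60 N. Pads are 19 mm wide; open, the fingers measure 130 mm over their backs; the gripper's body (78 mm by 193 mm) begins 47 mm behind the grasp point.
Start: joints at [-48.81, 20.546, 0.682, 0, -70.136, -16.507], TCP at [0.282, -0.613, 0.227] pointing down, gripper open.
Joint ranges: [-176.03, 176.03], [-82.01, 121.73], [-58.28, 71.71], [-173.87, 95.51], [-174.79, -0.11], [-173.66, 173.66]. Speed limits (degrees/s): [136.94, 136.94, 172.46, 180, 180, 180].

### API

Orientations are given as [roll, pitch, yaw] about the fixed x, y, z axes, in that order (R = Rz(yaw) Ry(pitch) Rx(roll)).
In Python, from plant import get_state, viewer, close_job, r gives the robot as it stands.
- The arm moves only by the tool apply_moves, never from a script. Its argument "plan" is a list of rows, each a list of 3 entries, a list of its own where there are three numbers: the closure in counts, from 0 (fully open) to 255 (shut), then the shift along the tool's x, y, z in units of 50 mm (1.0 is 50 mm), then the turn about the tool's z in units of 6 degrees (1.0 is 6 degrees). A call has 1 to 12 rows; each row shifts and turns the commanded pose from where the row before left it, along the tool's axes as they then stand; what a row does not reach is not made up. A row lasts 1/8 s, in which the tool goes at most 62.5 mm and 10.7 degrees, less where a joint would pass 70% of its speed; a pose out of reach is approached as far as the arm can. A call is refused whole if a number of a shift passes 1 or a number of a turn 1, either way. A call with a gripper value outside its range is refused whole. The fingers move at their own pace and stop on an object; "squeeze" is the grip in N (left out, the last holds). Time passes only in rows, so rows that do not move let the fingers close. It gives the time, the measured TCP pose, the force and the opening at its end, in the units of the state.
- get_state(): the state, without advancing time (a new reading comes with each control period).
- viewer.capture(name): name is "side" or "top"; returns a dict with "frame" (420x560x3 uint8, blue, green, red), "K" (3x3 intrinsics, pixels), "R" (3x3) and "t" (3): a world point X has camera coordinates R X + t. Camera axes: x right, y down, z forward; pixel columns grow to the right and rows downward; lengths in m; the calibration is good to about 2 mm. A picture is of the moment at which its call begins. There is no depth.
- close_job(): hands the job in, once; it reports no verdict.
The state is a dict: "time_s": time; "joints": joint angles; "qd": joint speeds; "joint_torque": joint torques, N m; "tcp_pos": TCP position; "eef_rot": TCP orientation; "contact_force": force on the tool from outside, world axes, zero at the start; "moment": the same for the moment, N m; "gripper_width": finger opening in m.
Only numpy, scipy, OpenCV 4.12 (cv2) and the standard library are available. Lean on these libraries where they do the work, as an engineer would, in place of code of your own. Each camera call takes 0.05 s, during which the arm holds its last target.

## Working session

There is one attempt and no reset: what is moved stays moved. The work goes in short steps, Python scripts to look and compute and a tool call to move; the robot and the scene stay as the last step left them, time stands still between calls to the robot, and variables do not carry over. Pictures are saved under pics/ and viewed, and the job is handed in when it is done.

Besides the shell and the picture viewer there is one more tool, called after "Emit:" as a command line: name --argument value ..., lists and objects as JSON in quotes. apply_moves: Moves the arm, as the interface text tells. Its arguments: {"type":"object","properties":{"plan":{"type":"array","items":{"type":"array"}},"squeeze":{"type":"number"}},"required":["plan"]}

```bash
ls; mkdir -p pics; python3 - <<'E'
from plant import get_state, viewer, r
import cv2,numpy as np
print(get_state()); print(r.hold_point_z)
for n in("side","top"):
    c=viewer.capture(n); cv2.imwrite(f"pics/{n}0.png",c["frame"]); print(n,c["K"],c["R"],c["t"])
E
```

```text
pics
{'time_s': 0.0, 'joints': array([-4.88103762e+01,  2.05901572e+01,  6.32255543e-01, -1.99499642e-02,
       -7.01365738e+01, -1.65068175e+01]), 'qd': array([ 0.0287547 , -0.02733508, -0.0573263 ,  0.04659177, -0.08471663,
       -0.00351156]), 'joint_torque': array([ 1.63132168e-03, -5.82705295e+01,  2.93052936e+01,  6.99711442e+00,
        6.68093868e-03, -1.82067188e-04]), 'tcp_pos': array([ 0.28163222, -0.61287998,  0.22562613]), 'eef_rot': array([-1.79991135e+02, -9.59107346e-02,  1.14676005e+02]), 'contact_force': array([ 0.83519081, -0.30992542, -0.29379504]), 'moment': array([-0.05312594, -0.03844971, -0.05785653]), 'gripper_width': 0.08774994189378918}
0.0188
side [[455.56969842   0.         280.85867952]
 [  0.         455.56969842 208.99424373]
 [  0.           0.           1.        ]] [[-0.87667696 -0.48091369 -0.01263053]
 [-0.25156694  0.48065428 -0.84005092]
 [ 0.4100629  -0.73327586 -0.54236051]] [0.42503094 0.14404784 0.92982328]
top [[400.49457553   0.         271.52296086]
 [  0.         400.49457553 210.87164932]
 [  0.           0.           1.        ]] [[ 0.02275094 -0.99955444 -0.01932152]
 [-0.99947325 -0.0222932  -0.02358466]
 [ 0.02314341  0.01984791 -0.99953511]] [0.06423424 0.43987998 0.9855632 ]
```

View pics/side0.png

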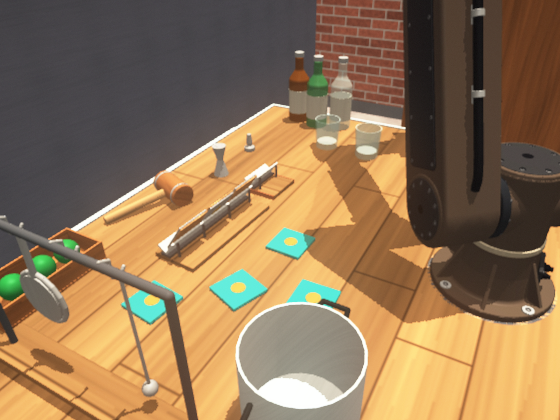

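View pics/top0.png

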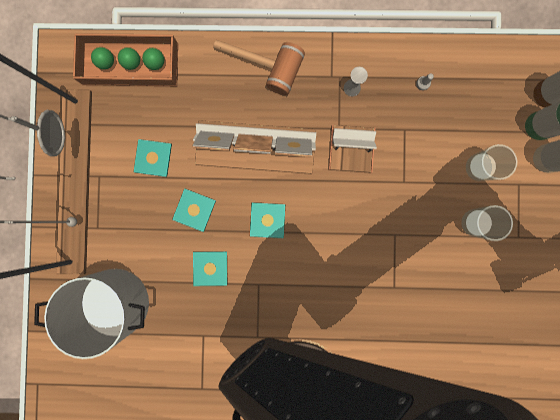

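```bash
python3 - <<'E'
import cv2,numpy as np
t=cv2.imread("pics/top0.png"); s=cv2.imread("pics/side0.png")
cv2.imwrite("pics/topc.png",cv2.resize(t[110:190,185:385],None,fx=4,fy=4,interpolation=cv2.INTER_CUBIC))
cv2.imwrite("pics/sidec.png",cv2.resize(s[150:270,150:310],None,fx=5,fy=5,interpolation=cv2.INTER_CUBIC))
E
```

```text
(no output)
```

View pics/topc.png

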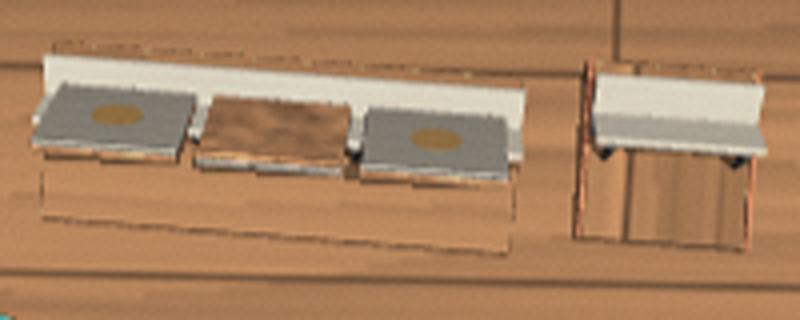

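View pics/sidec.png

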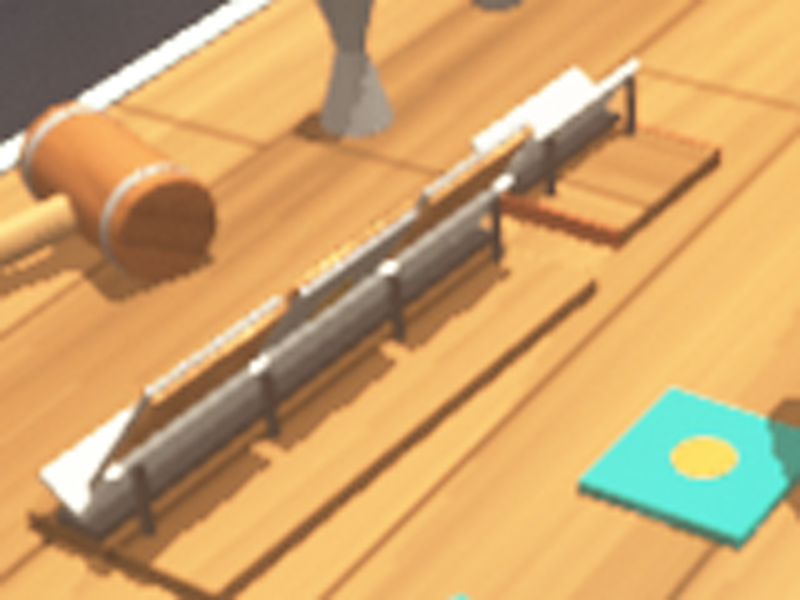

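Candidates: rack coasters at top-view px (214,140) steel with dot, (253,143) cork, (294,146) steel with dot. The turquoise tiles at (153,158), (194,210), (268,220) and (210,268) are look-alikes. I choose (253,143), the only one showing cork. Next, a close crop and measurements.

```bash
python3 - <<'E'
import cv2,numpy as np
t=cv2.imread("pics/top0.png"); 
a=cv2.resize(t[125:165,190:320],None,fx=6,fy=6,interpolation=cv2.INTER_CUBIC)
b=cv2.resize(t[120:176,322:382],None,fx=6,fy=6,interpolation=cv2.INTER_CUBIC)
s=cv2.imread("pics/side0.png")
cv2.imwrite("pics/a.png",a);cv2.imwrite("pics/b.png",b)
cv2.imwrite("pics/sc.png",cv2.resize(s[155:205,225:300],None,fx=10,fy=10,interpolation=cv2.INTER_CUBIC))
cv2.imwrite("pics/sa.png",cv2.resize(s[180:240,165:265],None,fx=8,fy=8,interpolation=cv2.INTER_CUBIC))
E
```

```text
(no output)
```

View pics/a.png

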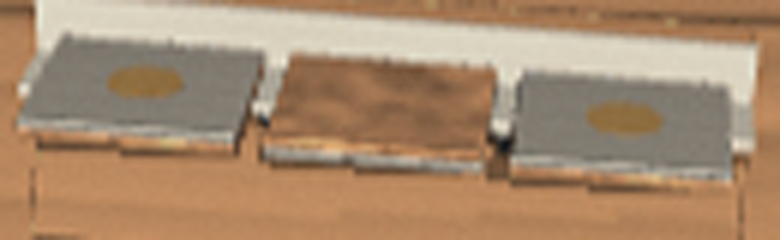

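View pics/b.png

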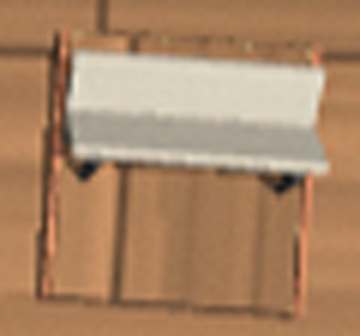

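View pics/sc.png

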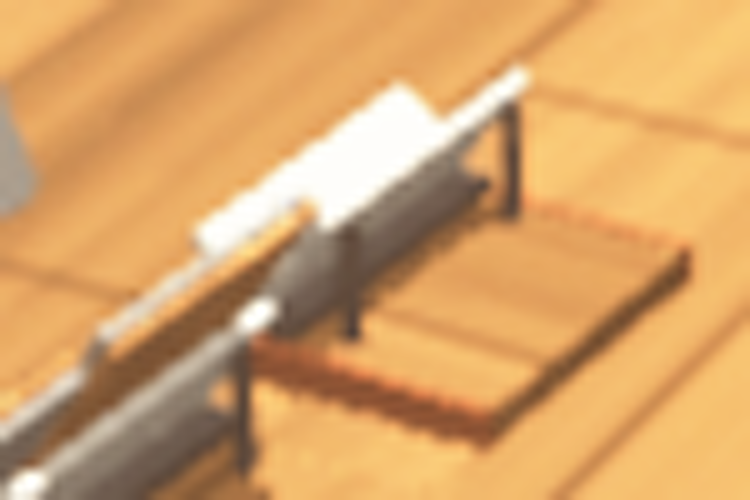

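View pics/sa.png

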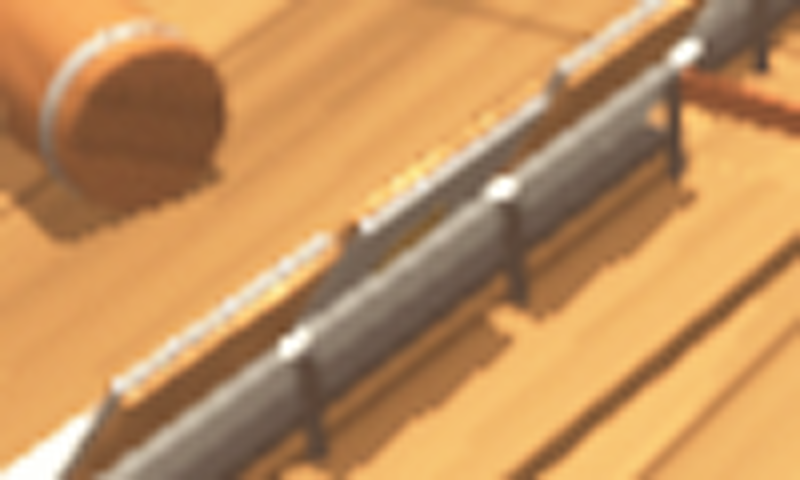

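```bash
cat > h.py <<'E'
import numpy as np
Kt=np.array([[400.49457553,0,271.52296086],[0,400.49457553,210.87164932],[0,0,1]])
Rt=np.array([[0.02275094,-0.99955444,-0.01932152],[-0.99947325,-0.0222932,-0.02358466],[0.02314341,0.01984791,-0.99953511]])
tt=np.array([0.06423424,0.43987998,0.9855632])
Ks=np.array([[455.56969842,0,280.85867952],[0,455.56969842,208.99424373],[0,0,1]])
Rs=np.array([[-0.87667696,-0.48091369,-0.01263053],[-0.25156694,0.48065428,-0.84005092],[0.4100629,-0.73327586,-0.54236051]])
ts=np.array([0.42503094,0.14404784,0.92982328])
def ray(K,R,t,p):
    d=R.T@np.linalg.inv(K)@np.array([p[0],p[1],1.]); return -R.T@t,d
def onz(K,R,t,p,z):
    o,d=ray(K,R,t,p); return o+d*(z-o[2])/d[2]
def proj(K,R,t,X):
    q=K@(R@np.asarray(X)+t); return q[:2]/q[2]
def up(p,f,o): return ((p[0]+.5)/f-.5+o[0],(p[1]+.5)/f-.5+o[1])
top=(Kt,Rt,tt); side=(Ks,Rs,ts)
E
python3 - <<'E'
from h import *
np.set_printoptions(precision=4,suppress=True)
A=lambda p,z:onz(*top,up(p,6,(190,125)),z); B=lambda p,z:onz(*top,up(p,6,(322,120)),z)
d1=A((145,81),.0633);d2=A((625,118),.0633)
print("dots",d1,d2,np.linalg.norm(d2-d1),"yaw",np.degrees(np.arctan2((d2-d1)[0],-(d2-d1)[1])))
print("mid",(d1+d2)/2)
l,r_=A((262,145),.0977),A((487,161),.0977); print("a top edge",l,r_,(l+r_)/2,np.linalg.norm(l-r_),np.degrees(np.arctan2((r_-l)[0],-(r_-l)[1])))
l,r_=A((285,55),.0289),A((495,66),.0289); print("a bottom edge",l,r_,(l+r_)/2)
for n,p,q,z in(("plate top",(75,146),(325,160),.0538),("corner",(75,110),(318,124),.0243),("ledge out",(75,51),(325,69),.0381),("strips top",(62,35),(318,50),.01),("strips bot",(42,297),(300,312),.01)):
    l,r_=B(p,z),B(q,z); print(n,l,r_,(l+r_)/2,np.linalg.norm(l-r_),"yaw",np.degrees(np.arctan2((r_-l)[0],-(r_-l)[1])))
E
```

```text
dots [0.6049 0.2125 0.0633] [0.5939 0.0246 0.0633] 0.18830098740227189 yaw -3.336627725721176
mid [0.5994 0.1185 0.0633]
a top edge [0.5746 0.1619 0.0977] [0.5702 0.0771 0.0977] [0.5724 0.1195 0.0977] 0.08493988925223549 -2.9682089802248646
a bottom edge [0.6235 0.1617 0.0289] [0.6207 0.0765 0.0289] [0.6221 0.1191 0.0289]
plate top [ 0.5984 -0.0707  0.0538] [ 0.5947 -0.1686  0.0538] [ 0.5965 -0.1196  0.0538] 0.09790341326029539 yaw -2.1360078477137416
corner [ 0.6187 -0.0744  0.0243] [ 0.6149 -0.1725  0.0243] [ 0.6168 -0.1234  0.0243] 0.09819040390084934 yaw -2.2466342017782415
ledge out [ 0.6395 -0.0721  0.0381] [ 0.6341 -0.1717  0.0381] [ 0.6368 -0.1219  0.0381] 0.0997316486544339 yaw -3.103198027655422
strips top [ 0.6526 -0.0703  0.01  ] [ 0.6484 -0.1753  0.01  ] [ 0.6505 -0.1228  0.01  ] 0.10506276455943929 yaw -2.339920254906677
strips bot [ 0.5443 -0.0642  0.01  ] [ 0.5403 -0.1698  0.01  ] [ 0.5423 -0.117   0.01  ] 0.1056283740600903 yaw -2.183334713097374
```

```bash
cat >> h.py <<'E'
def gen(p0,yaw0,p1,yaw1,N,clo=0):
    # rows in tool axes: shift/50mm, turn/6deg (tool z down => turn=-dyaw)
    w=(np.array(p1)-np.array(p0))/N; dy=(yaw1-yaw0)/N; out=[]
    for i in range(N):
        a=np.radians(yaw0+i*dy); c,s=np.cos(a),np.sin(a)
        out.append([clo,[round(float(v),3) for v in np.array([w[0]*c+w[1]*s,w[0]*s-w[1]*c,-w[2]])/.05],round(-dy/6,3)])
    return out
E
python3 - <<'E'
from h import *
u=np.array([-.574*.998,.574*.058,.819]);n=np.array([.819*.998,-.819*.058,.574]);y=np.array([.058,.998,0]);c=np.array([.5945,.119,.061])
for a in(1,-1):
  for k in(4,-4): print("side top corner",a,k,proj(*side,c+42*1e-3*u+k*1e-3*n+a*.042*y),"obs",up((362,232),8,(165,180)),up((548,98),8,(165,180)))
import json
R=gen([.2816,-.6129,.227],114.68,[.5785,.120,.170],356.7,41)
for k in range(0,41,12): print(json.dumps(R[k:k+12]))
E
```

```text
side top corner 1 4 [207.88025526 206.68774795] obs (209.8125, 208.5625) (233.0625, 191.8125)
side top corner 1 -4 [210.4165813  209.29294449] obs (209.8125, 208.5625) (233.0625, 191.8125)
side top corner -1 4 [231.27704394 189.92632333] obs (209.8125, 208.5625) (233.0625, 191.8125)
side top corner -1 -4 [233.6805757  192.37693509] obs (209.8125, 208.5625) (233.0625, 191.8125)
[[0, [0.264, 0.281, 0.028], -0.984], [0, [0.234, 0.307, 0.028], -0.984], [0, [0.201, 0.329, 0.028], -0.984], [0, [0.166, 0.348, 0.028], -0.984], [0, [0.13, 0.363, 0.028], -0.984], [0, [0.092, 0.375, 0.028], -0.984], [0, [0.053, 0.382, 0.028], -0.984], [0, [0.013, 0.386, 0.028], -0.984], [0, [-0.027, 0.385, 0.028], -0.984], [0, [-0.066, 0.38, 0.028], -0.984], [0, [-0.105, 0.371, 0.028], -0.984], [0, [-0.142, 0.358, 0.028], -0.984]]
[[0, [-0.179, 0.342, 0.028], -0.984], [0, [-0.213, 0.322, 0.028], -0.984], [0, [-0.245, 0.298, 0.028], -0.984], [0, [-0.274, 0.271, 0.028], -0.984], [0, [-0.301, 0.242, 0.028], -0.984], [0, [-0.324, 0.21, 0.028], -0.984], [0, [-0.344, 0.175, 0.028], -0.984], [0, [-0.36, 0.139, 0.028], -0.984], [0, [-0.372, 0.101, 0.028], -0.984], [0, [-0.381, 0.062, 0.028], -0.984], [0, [-0.385, 0.023, 0.028], -0.984], [0, [-0.385, -0.017, 0.028], -0.984]]
[[0, [-0.382, -0.056, 0.028], -0.984], [0, [-0.374, -0.095, 0.028], -0.984], [0, [-0.362, -0.133, 0.028], -0.984], [0, [-0.346, -0.17, 0.028], -0.984], [0, [-0.327, -0.204, 0.028], -0.984], [0, [-0.304, -0.237, 0.028], -0.984], [0, [-0.278, -0.267, 0.028], -0.984], [0, [-0.249, -0.294, 0.028], -0.984], [0, [-0.218, -0.318, 0.028], -0.984], [0, [-0.184, -0.339, 0.028], -0.984], [0, [-0.148, -0.356, 0.028], -0.984], [0, [-0.111, -0.37, 0.028], -0.984]]
[[0, [-0.072, -0.379, 0.028], -0.984], [0, [-0.033, -0.384, 0.028], -0.984], [0, [0.007, -0.386, 0.028], -0.984], [0, [0.047, -0.383, 0.028], -0.984], [0, [0.086, -0.376, 0.028], -0.984]]
```

Emit:
apply_moves --plan '[[0,[0.26,0.28,0.03],-1],[0,[0.23,0.31,0.03],-1],[0,[0.2,0.33,0.03],-1],[0,[0.17,0.35,0.03],-1],[0,[0.13,0.36,0.03],-1],[0,[0.09,0.37,0.03],-1],[0,[0.05,0.38,0.03],-1],[0,[0.01,0.39,0.03],-1],[0,[-0.03,0.38,0.03],-1],[0,[-0.07,0.38,0.03],-1],[0,[-0.1,0.37,0.03],-1],[0,[-0.14,0.36,0.03],-1]]'

```text
time_s: 1.6
tcp_pos: [0.3671, -0.398, 0.2082]
eef_rot: [180.0, -0.0, -173.1]
contact_force: [-0.3, 0.1, -0.1]
gripper_width: 0.0877
```

```bash
python3 - <<'E'
from h import *; import json
from plant import get_state
print(get_state()["joints"])
R=gen([.367,-.398,.209],186.7,[.5785,.120,.150],356.7,29)
for k in range(0,29,10): print(json.dumps(R[k:k+10]))
E
```

```text
[-2.65764066e+01  8.78124469e+00 -1.77508299e+01 -1.09550134e-02
 -6.35051362e+01  3.34559691e+01]
[[0, [-0.187, 0.338, 0.041], -0.977], [0, [-0.22, 0.317, 0.041], -0.977], [0, [-0.251, 0.293, 0.041], -0.977], [0, [-0.28, 0.266, 0.041], -0.977], [0, [-0.306, 0.236, 0.041], -0.977], [0, [-0.328, 0.203, 0.041], -0.977], [0, [-0.347, 0.169, 0.041], -0.977], [0, [-0.362, 0.132, 0.041], -0.977], [0, [-0.374, 0.095, 0.041], -0.977], [0, [-0.382, 0.056, 0.041], -0.977]]
[[0, [-0.386, 0.017, 0.041], -0.977], [0, [-0.385, -0.023, 0.041], -0.977], [0, [-0.381, -0.062, 0.041], -0.977], [0, [-0.373, -0.101, 0.041], -0.977], [0, [-0.36, -0.138, 0.041], -0.977], [0, [-0.344, -0.174, 0.041], -0.977], [0, [-0.325, -0.208, 0.041], -0.977], [0, [-0.302, -0.241, 0.041], -0.977], [0, [-0.276, -0.27, 0.041], -0.977], [0, [-0.247, -0.297, 0.041], -0.977]]
[[0, [-0.215, -0.32, 0.041], -0.977], [0, [-0.181, -0.341, 0.041], -0.977], [0, [-0.145, -0.357, 0.041], -0.977], [0, [-0.108, -0.37, 0.041], -0.977], [0, [-0.07, -0.38, 0.041], -0.977], [0, [-0.031, -0.385, 0.041], -0.977], [0, [0.009, -0.386, 0.041], -0.977], [0, [0.048, -0.383, 0.041], -0.977], [0, [0.087, -0.376, 0.041], -0.977]]
```

Emit:
apply_moves --plan '[[0,[-0.19,0.34,0.04],-0.98],[0,[-0.22,0.32,0.04],-0.98],[0,[-0.25,0.29,0.04],-0.98],[0,[-0.28,0.27,0.04],-0.98],[0,[-0.31,0.24,0.04],-0.98],[0,[-0.33,0.2,0.04],-0.98],[0,[-0.35,0.17,0.04],-0.98],[0,[-0.36,0.13,0.04],-0.98],[0,[-0.37,0.1,0.04],-0.98],[0,[-0.38,0.06,0.04],-0.98]]'

```text
time_s: 2.85
tcp_pos: [0.4395, -0.2189, 0.1883]
eef_rot: [180.0, -0.0, -114.3]
contact_force: [0.1, 0.6, 0.2]
gripper_width: 0.0875
```

Emit:
apply_moves --plan '[[0,[-0.39,0.02,0.04],-0.98],[0,[-0.39,-0.02,0.04],-0.98],[0,[-0.38,-0.06,0.04],-0.98],[0,[-0.37,-0.1,0.04],-0.98],[0,[-0.36,-0.14,0.04],-0.98],[0,[-0.34,-0.17,0.04],-0.98],[0,[-0.33,-0.21,0.04],-0.98],[0,[-0.3,-0.24,0.04],-0.98],[0,[-0.28,-0.27,0.04],-0.98],[0,[-0.25,-0.3,0.04],-0.98]]'

```text
time_s: 4.1
tcp_pos: [0.5113, -0.0392, 0.1682]
eef_rot: [180.0, 0.0, -55.5]
contact_force: [-0.1, -0.4, 0.7]
gripper_width: 0.0876
```

Emit:
apply_moves --plan '[[0,[-0.22,-0.32,0.04],-0.98],[0,[-0.18,-0.34,0.04],-0.98],[0,[-0.15,-0.36,0.04],-0.98],[0,[-0.11,-0.37,0.04],-0.98],[0,[-0.07,-0.38,0.04],-0.98],[0,[-0.03,-0.39,0.04],-0.98],[0,[0.01,-0.39,0.04],-0.98],[0,[0.05,-0.38,0.04],-0.98],[0,[0.09,-0.38,0.04],-0.98],[0,[0,0,0],0]]'

```text
time_s: 5.35
tcp_pos: [0.576, 0.1231, 0.1498]
eef_rot: [180.0, 0.1, -2.7]
contact_force: [-0.0, 0.9, 0.1]
gripper_width: 0.0876
```

```bash
cat > snap.py <<'E'
import sys,cv2
from plant import get_state, viewer
s=get_state(); print({k:s[k].round(4) if hasattr(s[k],'round') else s[k] for k in("time_s","joints","tcp_pos","eef_rot","contact_force","gripper_width")})
n=sys.argv[1]
def crop(im,c,f): 
    x,y,w,h=c; return cv2.resize(im[y:y+h,x:x+w],None,fx=f,fy=f,interpolation=cv2.INTER_CUBIC)
t=viewer.capture("top")["frame"];d=viewer.capture("side")["frame"]
cv2.imwrite(f"pics/{n}_t.png",t);cv2.imwrite(f"pics/{n}_s.png",d)
E
python3 snap.py p1
```

```text
{'time_s': 5.35, 'joints': array([ 3.105920e+01,  1.605070e+01, -1.644240e+01, -6.600000e-03,
       -5.756790e+01,  1.462198e+02]), 'tcp_pos': array([0.576 , 0.1231, 0.1498]), 'eef_rot': array([ 1.799707e+02,  5.380000e-02, -2.724500e+00]), 'contact_force': array([-0.0294,  0.9344,  0.0988]), 'gripper_width': 0.08762056496990739}
```

View pics/p1_s.png

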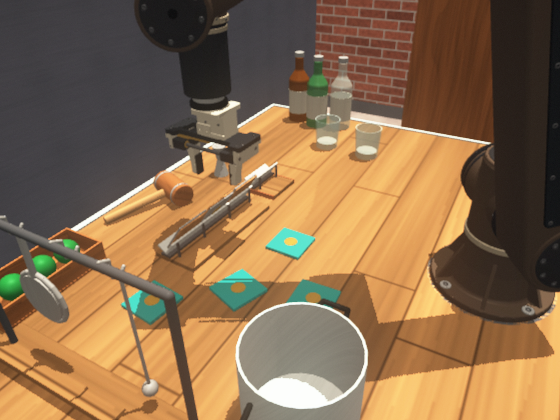

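View pics/p1_t.png

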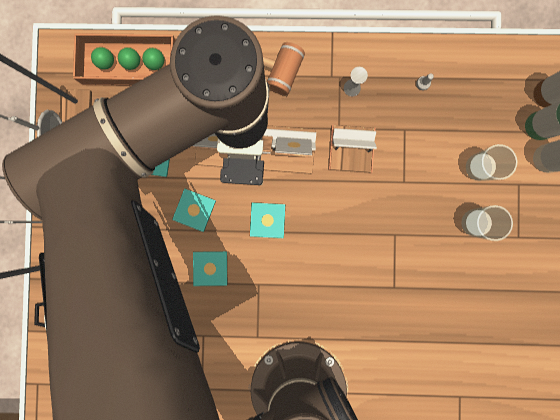

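Emit:
apply_moves --plan '[[0,[0.05,0.06,0.4],0.1],[0,[0,0,0.5],0],[0,[0,0,0.4],0],[0,[0,0,0.24],0],[0,[0,0,0],0]]'

```text
time_s: 6.08
tcp_pos: [0.5779, 0.1185, 0.073]
eef_rot: [180.0, 0.1, -3.5]
contact_force: [-0.5, 0.9, 0.8]
gripper_width: 0.0882
```

```bash
python3 snap.py p2; python3 - <<'E'
import cv2
t=cv2.imread("pics/p2_t.png");s=cv2.imread("pics/p2_s.png")
cv2.imwrite("pics/p2c.png",cv2.resize(s[110:250,150:290],None,fx=4.2,fy=4.2,interpolation=cv2.INTER_CUBIC))
E
```

```text
{'time_s': 6.075, 'joints': array([ 3.056590e+01,  2.081650e+01, -2.116080e+01, -3.300000e-03,
       -4.811220e+01,  1.459845e+02]), 'tcp_pos': array([0.5779, 0.1185, 0.073 ]), 'eef_rot': array([ 1.79952e+02,  7.55000e-02, -3.45190e+00]), 'contact_force': array([-0.5067,  0.9139,  0.7808]), 'gripper_width': 0.08819609006175633}
```

View pics/p2c.png

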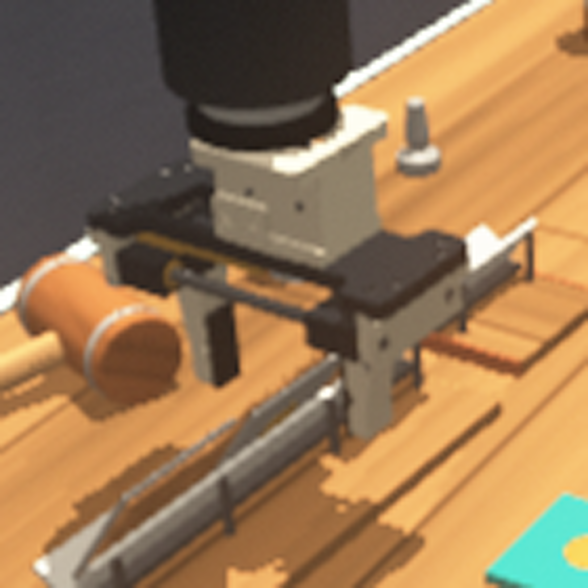

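Emit:
apply_moves --plan '[[168,[0.09,0,0],0],[168,[0,0,0],0],[168,[0,0,0],0],[168,[0,0,0],0],[168,[0,0,0],0]]' --squeeze 12

```text
time_s: 6.8
tcp_pos: [0.5828, 0.1189, 0.0736]
eef_rot: [-180.0, -0.0, -3.4]
contact_force: [-0.7, 0.4, 0.4]
gripper_width: 0.0434
```

Emit:
apply_moves --plan '[[168,[0,0,0],0],[168,[0,0,0],0]]'

```text
time_s: 7.05
tcp_pos: [0.5826, 0.1188, 0.0735]
eef_rot: [180.0, 0.0, -3.4]
contact_force: [-1.2, -0.2, 1.5]
gripper_width: 0.0306
```

Emit:
apply_moves --plan '[[173,[0.06,0,-0.06],0],[179,[0.06,0,-0.06],0],[185,[0.06,0,-0.06],0],[191,[0.07,0,-0.04],0],[197,[0.07,0,-0.04],0],[203,[0.07,0,-0.04],0]]'

```text
time_s: 7.8
tcp_pos: [0.6026, 0.1177, 0.0886]
eef_rot: [180.0, -0.0, -3.4]
contact_force: [0.5, -0.0, -0.0]
gripper_width: 0.0185
```

```bash
python3 snap.py p3; python3 - <<'E'
import cv2
s=cv2.imread("pics/p3_s.png")
cv2.imwrite("pics/p3c.png",cv2.resize(s[130:250,150:290],None,fx=4.2,fy=4.2,interpolation=cv2.INTER_CUBIC))
E
```

```text
{'time_s': 7.8, 'joints': array([ 2.92557e+01,  2.17020e+01, -1.71904e+01,  1.50000e-03,
       -5.11080e+01,  1.47346e+02]), 'tcp_pos': array([0.6026, 0.1177, 0.0886]), 'eef_rot': array([ 1.799988e+02, -3.000000e-04, -3.397400e+00]), 'contact_force': array([ 0.514 , -0.0298, -0.0346]), 'gripper_width': 0.018460420948237567}
```

View pics/p3c.png

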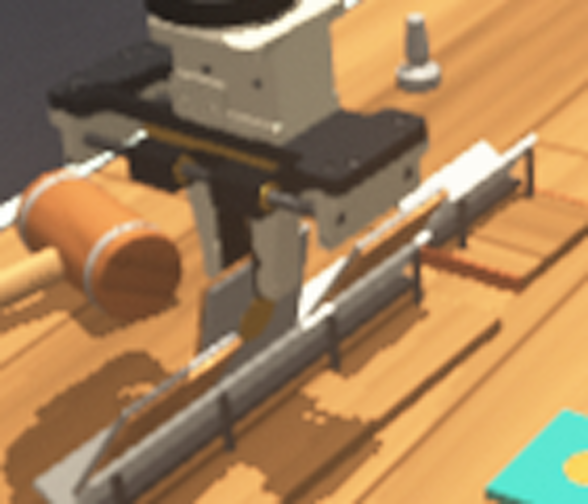

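The steel back of coaster_a now stands up behind the fingers at crop px (245,290), tilted upright between the pads, and its neighbours are undisturbed. I'll continue to vertical and grip.

Emit:
apply_moves --plan '[[207,[0.08,0,-0.03],0],[211,[0.08,0,-0.03],0],[214,[0.08,0,-0.03],0],[220,[0.05,0,-0.01],0],[225,[0.04,0,0],0],[245,[0,0,0],0],[245,[0,0,0],0],[245,[0,0,0],0]]' --squeeze 30

```text
time_s: 8.9
tcp_pos: [0.6181, 0.1167, 0.0934]
eef_rot: [180.0, 0.1, -3.4]
contact_force: [-4.0, 1.0, 2.0]
gripper_width: 0.0076
```

```bash
python3 snap.py p4; python3 - <<'E'
import cv2
s=cv2.imread("pics/p4_s.png")
cv2.imwrite("pics/p4c.png",cv2.resize(s[130:250,150:290],None,fx=4.2,fy=4.2,interpolation=cv2.INTER_CUBIC))
E
```

```text
{'time_s': 8.9, 'joints': array([ 2.842940e+01,  2.267270e+01, -1.485220e+01, -2.420000e-02,
       -5.253470e+01,  1.481839e+02]), 'tcp_pos': array([0.6181, 0.1167, 0.0934]), 'eef_rot': array([ 1.799849e+02,  6.070000e-02, -3.401500e+00]), 'contact_force': array([-4.0046,  1.0421,  1.9784]), 'gripper_width': 0.007551595222185306}
```

View pics/p4c.png

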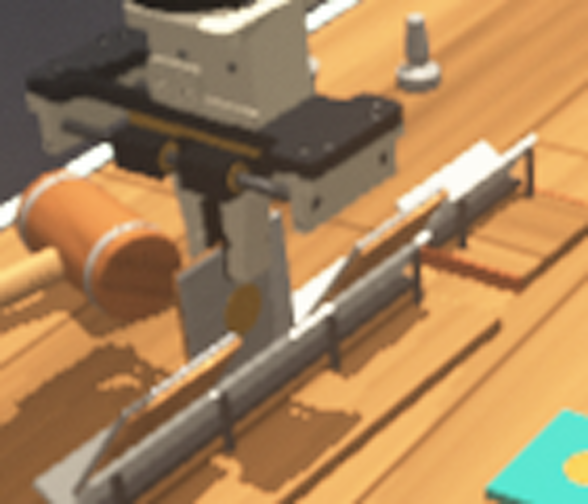

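Emit:
apply_moves --plan '[[245,[0,0,-0.2],0],[245,[0,0,-0.4],0],[245,[0,0,-0.5],0],[245,[0,0,-0.5],0],[245,[0,0,-0.5],0]]'

```text
time_s: 9.62
tcp_pos: [0.6197, 0.1168, 0.2003]
eef_rot: [-180.0, -0.1, -3.4]
contact_force: [0.3, -0.0, -1.0]
gripper_width: 0.008
```

```bash
python3 snap.py p5; python3 - <<'E'
import cv2,json
from h import *
s=cv2.imread("pics/p5_s.png")
cv2.imwrite("pics/p5c.png",cv2.resize(s[90:250,130:310],None,fx=4.2,fy=4.2,interpolation=cv2.INTER_CUBIC)[:600,:800])
R=gen([.618,.117,.198],-3.4,[.6195,-.1212,.17],-182.8,30,245)
for k in range(0,30,10): print(json.dumps(R[k:k+10]))
E
```

```text
{'time_s': 9.625, 'joints': array([ 2.840260e+01,  1.732430e+01, -7.533300e+00,  3.790000e-02,
       -6.502580e+01,  1.481841e+02]), 'tcp_pos': array([0.6197, 0.1168, 0.2003]), 'eef_rot': array([-1.799678e+02, -1.171000e-01, -3.397400e+00]), 'contact_force': array([ 0.2876, -0.0224, -0.9992]), 'gripper_width': 0.008023718745720363}
[[245, [0.01, 0.158, 0.019], 0.997], [245, [0.027, 0.157, 0.019], 0.997], [245, [0.043, 0.153, 0.019], 0.997], [245, [0.059, 0.148, 0.019], 0.997], [245, [0.074, 0.141, 0.019], 0.997], [245, [0.088, 0.132, 0.019], 0.997], [245, [0.101, 0.122, 0.019], 0.997], [245, [0.114, 0.111, 0.019], 0.997], [245, [0.124, 0.099, 0.019], 0.997], [245, [0.134, 0.085, 0.019], 0.997]]
[[245, [0.142, 0.071, 0.019], 0.997], [245, [0.149, 0.056, 0.019], 0.997], [245, [0.154, 0.04, 0.019], 0.997], [245, [0.157, 0.023, 0.019], 0.997], [245, [0.159, 0.007, 0.019], 0.997], [245, [0.159, -0.01, 0.019], 0.997], [245, [0.157, -0.026, 0.019], 0.997], [245, [0.153, -0.042, 0.019], 0.997], [245, [0.148, -0.058, 0.019], 0.997], [245, [0.141, -0.073, 0.019], 0.997]]
[[245, [0.133, -0.087, 0.019], 0.997], [245, [0.123, -0.101, 0.019], 0.997], [245, [0.112, -0.113, 0.019], 0.997], [245, [0.099, -0.124, 0.019], 0.997], [245, [0.086, -0.134, 0.019], 0.997], [245, [0.071, -0.142, 0.019], 0.997], [245, [0.056, -0.148, 0.019], 0.997], [245, [0.041, -0.154, 0.019], 0.997], [245, [0.024, -0.157, 0.019], 0.997], [245, [0.008, -0.159, 0.019], 0.997]]
```

View pics/p5c.png

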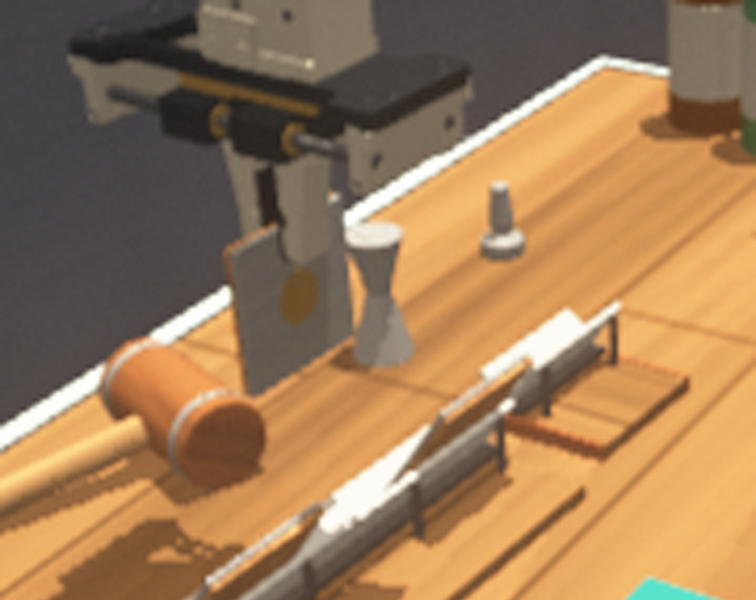

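```bash
python3 - <<'E'
from h import *
a=np.radians(-3.4); ex=np.array([np.cos(a),np.sin(a),0]);ey=np.array([-np.sin(a),np.cos(a),0])
T=np.array([.6197,.1168,.2003])
for p in((300,295),(250,393),(352,338),(230,255)):
    o,d=ray(*side,up(p,4.2,(130,90))); k=(((T-.004*ex)-o)@ex)/(d@ex); X=o+k*d-T
    print("y' %.4f z %.4f"%(X@ey,X[2]))
E
```

```text
y' 0.0021 z -0.0172
y' 0.0472 z -0.0538
y' -0.0343 z -0.0591
y' 0.0477 z 0.0244
```

Emit:
apply_moves --plan '[[245,[0.01,0.16,0],1],[245,[0.03,0.16,0],1],[245,[0.04,0.15,0],1],[245,[0.06,0.15,0],1],[245,[0.07,0.14,0],1],[245,[0.09,0.13,0],1],[245,[0.1,0.12,0],1],[245,[0.11,0.11,0],1],[245,[0.12,0.1,0],1],[245,[0.13,0.09,0],1]]'

```text
time_s: 10.98
tcp_pos: [0.6189, 0.0374, 0.1983]
eef_rot: [-180.0, -0.0, -63.6]
contact_force: [-0.1, -0.5, -0.9]
gripper_width: 0.008
```

Emit:
apply_moves --plan '[[245,[0.14,0.07,0],1],[245,[0.15,0.06,0],1],[245,[0.15,0.04,0],1],[245,[0.16,0.02,0],1],[245,[0.16,0.01,0],1],[245,[0.16,-0.01,0],1],[245,[0.16,-0.03,0],1],[245,[0.15,-0.04,0],1],[245,[0.15,-0.06,0],1],[245,[0.14,-0.07,0],1]]'

```text
time_s: 12.22
tcp_pos: [0.6189, -0.0422, 0.1983]
eef_rot: [-180.0, 0.0, -123.6]
contact_force: [0.6, -0.3, -1.5]
gripper_width: 0.0076
```

Emit:
apply_moves --plan '[[245,[0.13,-0.09,0],1],[245,[0.12,-0.1,0],1],[245,[0.11,-0.11,0],1],[245,[0.1,-0.12,0],1],[245,[0.09,-0.13,0],1],[245,[0.07,-0.14,0],1],[245,[0.06,-0.15,0],1],[245,[0.04,-0.15,0],1],[245,[0.02,-0.16,0],1],[245,[0.01,-0.16,0],0.9],[245,[0,0,0],0]]'

```text
time_s: 13.6
tcp_pos: [0.6183, -0.1213, 0.1983]
eef_rot: [-180.0, 0.0, 177.2]
contact_force: [0.2, 0.8, -1.0]
gripper_width: 0.0079
```

```bash
python3 snap.py p6; python3 - <<'E'
import cv2
s=cv2.imread("pics/p6_s.png");t=cv2.imread("pics/p6_t.png")
cv2.imwrite("pics/p6c.png",cv2.resize(s[60:220,190:340],None,fx=3.75,fy=3.75,interpolation=cv2.INTER_CUBIC)[:600,:800])
cv2.imwrite("pics/p6tc.png",cv2.resize(t[90:210,280:420],None,fx=5,fy=5,interpolation=cv2.INTER_CUBIC)[:600,:800])
E
```

```text
{'time_s': 13.6, 'joints': array([ 6.63140e+00,  1.74274e+01, -7.65260e+00,  1.08000e-02,
       -6.49100e+01, -9.44110e+00]), 'tcp_pos': array([ 0.6183, -0.1213,  0.1983]), 'eef_rot': array([-1.799920e+02,  1.150000e-02,  1.771949e+02]), 'contact_force': array([ 0.2078,  0.7842, -1.0433]), 'gripper_width': 0.00785312592550136}
```

View pics/p6c.png

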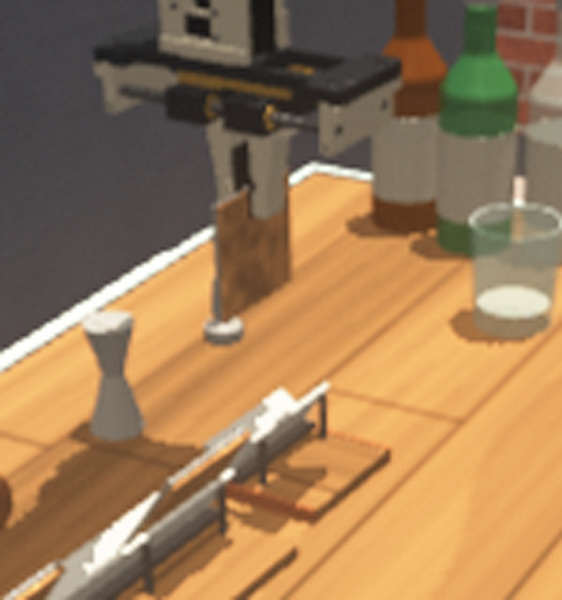

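View pics/p6tc.png

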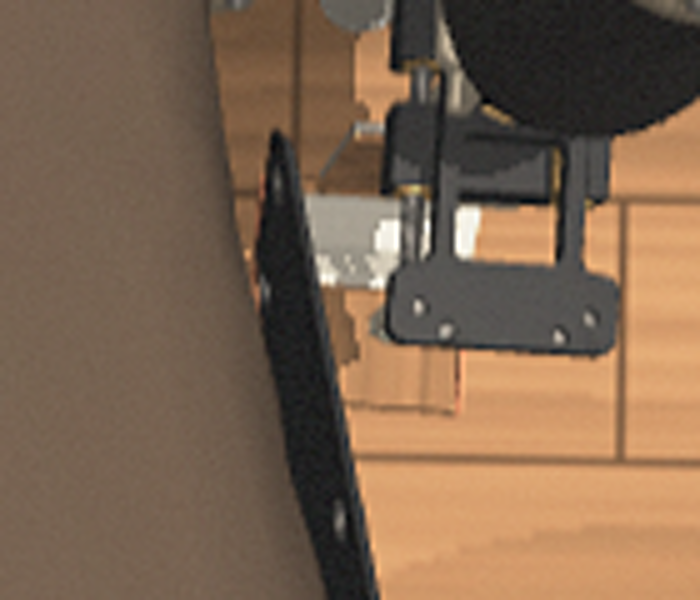

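```bash
python3 - <<'E'
import cv2
s=cv2.imread("pics/p6_s.png")
cv2.imwrite("pics/p6z.png",cv2.resize(s[100:155,235:280],None,fx=11,fy=11,interpolation=cv2.INTER_CUBIC)[:600,:800])
s=cv2.imread("pics/p5_s.png")
cv2.imwrite("pics/p5z.png",cv2.resize(s[138:192,177:227],None,fx=11,fy=11,interpolation=cv2.INTER_CUBIC)[:600,:800])
E
```

```text
(no output)
```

View pics/p6z.png

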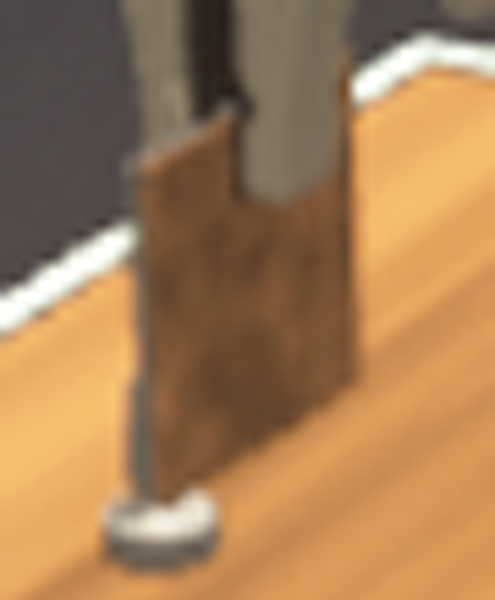

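View pics/p5z.png

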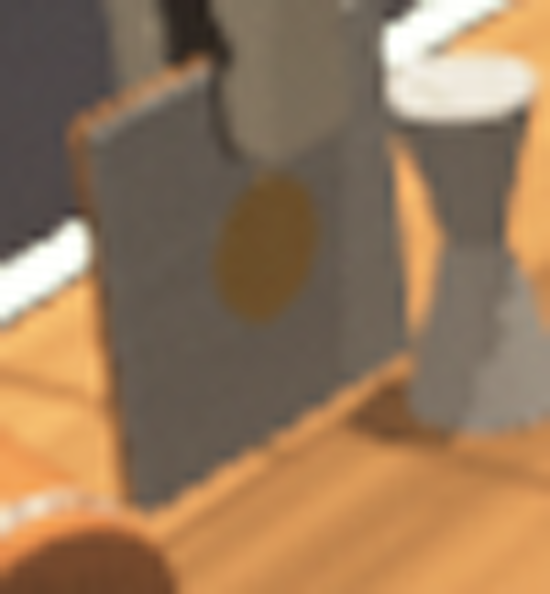

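```bash
python3 - <<'E'
from h import *
def m(T,yaw,off,P,o0):
    a=np.radians(yaw); ex=np.array([np.cos(a),np.sin(a),0]);ey=np.array([-np.sin(a),np.cos(a),0]);T=np.array(T)
    for p in P:
        o,d=ray(*side,up(p,11,o0)); k=(((T+off*ex)-o)@ex)/(d@ex); X=o+k*d-T
        print("y' %.4f z %.4f"%(X@ey,X[2]))
m([.6197,.1168,.2003],-3.4,-.004,[(90,135),(148,500),(410,355),(265,247)],(177,138)); print()
m([.6183,-.1213,.1983],-2.8,-.004,[(145,165),(155,500),(352,380),(345,60)],(235,100))
for T in([.6197,.1168,.2003],[.6183,-.1213,.1983]): print(proj(*side,T))
E
```

```text
y' 0.0465 z 0.0251
y' 0.0446 z -0.0546
y' -0.0357 z -0.0590
y' 0.0034 z -0.0170

y' 0.0447 z 0.0211
y' 0.0479 z -0.0593
y' -0.0356 z -0.0609
y' -0.0370 z 0.0196
[199.40485831 151.92708257]
[256.92630893 116.5390622 ]
```

Emit:
apply_moves --plan '[[245,[-0.02,0,0.4],0],[245,[0,0,0.5],0],[245,[0,0,0.5],0],[245,[0,0,0.4],0],[245,[0,0,0.2],0],[245,[0,0,0],0]]'

```text
time_s: 14.45
tcp_pos: [0.619, -0.1206, 0.0981]
eef_rot: [-180.0, -0.1, 177.3]
contact_force: [0.2, -0.3, -1.8]
gripper_width: 0.0078
```

```bash
python3 snap.py p7; python3 - <<'E'
import cv2
s=cv2.imread("pics/p7_s.png");t=cv2.imread("pics/p7_t.png")
cv2.imwrite("pics/p7c.png",cv2.resize(s[120:210,210:310],None,fx=6.5,fy=6.5,interpolation=cv2.INTER_CUBIC)[:600,:800])
E
```

```text
{'time_s': 14.45, 'joints': array([ 6.67940e+00,  2.25207e+01, -1.43838e+01,  3.30000e-03,
       -5.31533e+01, -9.41980e+00]), 'tcp_pos': array([ 0.619 , -0.1206,  0.0981]), 'eef_rot': array([-1.799880e+02, -5.660000e-02,  1.772616e+02]), 'contact_force': array([ 0.1848, -0.2932, -1.7882]), 'gripper_width': 0.007760247727110143}
```

View pics/p7c.png

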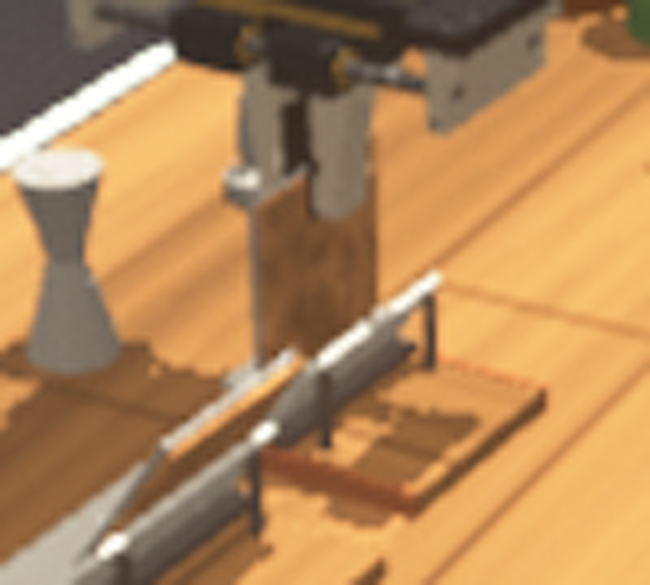

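Emit:
apply_moves --plan '[[245,[0,0,0.05],0],[245,[0,0,0.04],0],[245,[0,0,0],0]]'

```text
time_s: 14.92
tcp_pos: [0.6204, -0.1209, 0.0966]
eef_rot: [-180.0, 0.2, 177.3]
contact_force: [-2.3, 0.9, 11.3]
gripper_width: 0.0078
```

Emit:
apply_moves --plan '[[245,[0,0,-0.02],0],[225,[0,0,0],0],[220,[0.03,0,0.02],0],[218,[0.04,0,0.04],0],[214,[0.05,0,0.04],0],[211,[0.08,0,0.03],0],[207,[0.08,0,0.03],0],[203,[0.08,0,0.03],0]]' --squeeze 10

```text
time_s: 15.92
tcp_pos: [0.6008, -0.1199, 0.0855]
eef_rot: [-180.0, -0.0, 177.2]
contact_force: [-0.2, -0.1, 0.6]
gripper_width: 0.0176
```

```bash
python3 snap.py p8; python3 - <<'E'
import cv2
s=cv2.imread("pics/p8_s.png");t=cv2.imread("pics/p8_t.png")
cv2.imwrite("pics/p8c.png",cv2.resize(s[120:210,210:310],None,fx=6.5,fy=6.5,interpolation=cv2.INTER_CUBIC)[:600,:800])
E
```

```text
{'time_s': 15.925, 'joints': array([ 6.95390e+00,  2.17950e+01, -1.75467e+01, -1.00000e-03,
       -5.06643e+01, -9.75230e+00]), 'tcp_pos': array([ 0.6008, -0.1199,  0.0855]), 'eef_rot': array([-1.799998e+02, -6.000000e-03,  1.772009e+02]), 'contact_force': array([-0.1755, -0.0551,  0.5512]), 'gripper_width': 0.017598546981813724}
```

View pics/p8c.png

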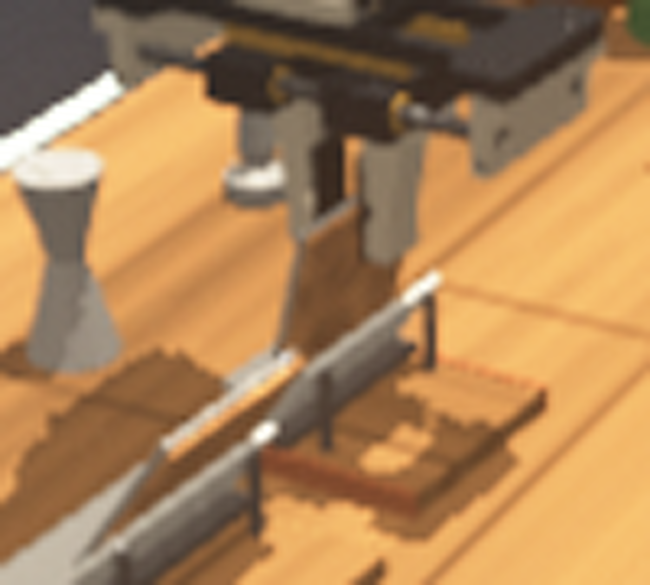

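The coaster leans back between the pads, with the cork side at crop px (345,270). Continuing.

Emit:
apply_moves --plan '[[195,[0.05,0,0.01],0],[190,[0.06,0,0.03],0],[185,[0.06,0,0.04],0],[180,[0.06,0,0.05],0],[174,[0.06,0,0.06],0],[168,[0.06,0,0.06],0],[168,[0,0,0],0]]'

```text
time_s: 16.9
tcp_pos: [0.5832, -0.1191, 0.0727]
eef_rot: [-180.0, -0.0, 177.2]
contact_force: [0.3, 0.0, 0.0]
gripper_width: 0.0296
```

```bash
python3 snap.py p9; python3 - <<'E'
import cv2
s=cv2.imread("pics/p9_s.png");t=cv2.imread("pics/p9_t.png")
cv2.imwrite("pics/p9c.png",cv2.resize(s[120:210,210:310],None,fx=6.5,fy=6.5,interpolation=cv2.INTER_CUBIC)[:600,:800])
E
```

```text
{'time_s': 16.9, 'joints': array([ 7.25450e+00,  2.12433e+01, -2.05164e+01, -5.10000e-03,
       -4.82801e+01, -1.00498e+01]), 'tcp_pos': array([ 0.5832, -0.1191,  0.0727]), 'eef_rot': array([-1.799968e+02, -3.990000e-02,  1.772013e+02]), 'contact_force': array([0.2973, 0.0264, 0.0449]), 'gripper_width': 0.029632086587799995}
```

View pics/p9c.png

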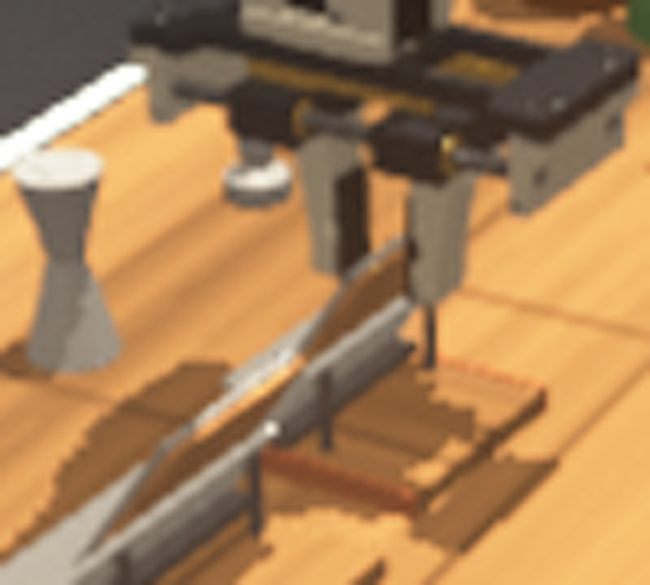

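Emit:
apply_moves --plan '[[156,[-0.04,0,0],0],[144,[-0.04,0,0],0],[132,[-0.04,0,0],0],[120,[-0.04,0,0],0],[120,[0,0,0.16],0],[120,[0,0,0.2],0],[120,[0,0,0.2],0],[120,[0,0,0],0]]'

```text
time_s: 18.0
tcp_pos: [0.591, -0.1195, 0.0437]
eef_rot: [-180.0, -0.1, 177.2]
contact_force: [-0.4, 0.3, -0.1]
gripper_width: 0.0465
```

```bash
python3 snap.py p10; python3 - <<'E'
import cv2
s=cv2.imread("pics/p10_s.png");t=cv2.imread("pics/p10_t.png")
cv2.imwrite("pics/p10c.png",cv2.resize(s[120:210,210:310],None,fx=6.5,fy=6.5,interpolation=cv2.INTER_CUBIC)[:600,:800])
E
```

```text
{'time_s': 18.0, 'joints': array([ 7.11250e+00,  2.39078e+01, -2.09506e+01, -8.60000e-03,
       -4.52520e+01, -9.90860e+00]), 'tcp_pos': array([ 0.591 , -0.1195,  0.0437]), 'eef_rot': array([-1.799870e+02, -1.098000e-01,  1.771978e+02]), 'contact_force': array([-0.3921,  0.2896, -0.1111]), 'gripper_width': 0.04646046381841238}
```

View pics/p10c.png

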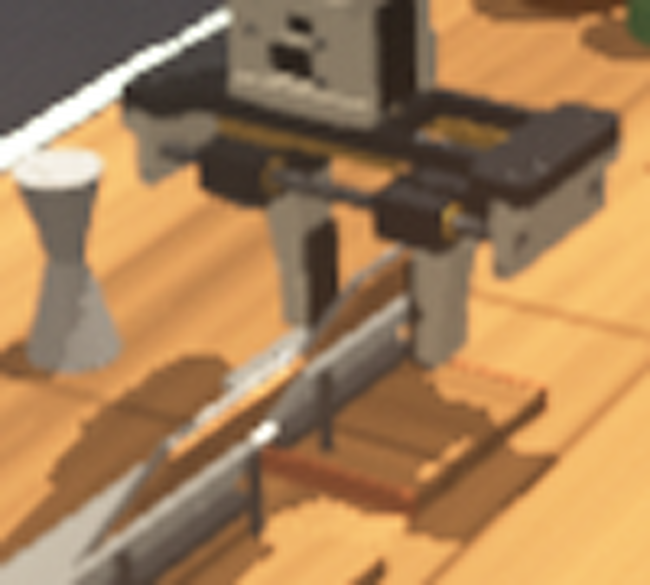

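Emit:
apply_moves --plan '[[120,[0.03,0,0],0],[120,[0.03,0,0],0],[120,[0,0,0],0]]'

```text
time_s: 18.48
tcp_pos: [0.5887, -0.1193, 0.0454]
eef_rot: [180.0, 0.0, 177.2]
contact_force: [-0.1, -0.9, -0.4]
gripper_width: 0.0468
```

Emit:
apply_moves --plan '[[120,[0.03,0,0],0],[120,[0.03,0,0],0],[120,[0,0,0],0]]'

```text
time_s: 18.85
tcp_pos: [0.5859, -0.1192, 0.0452]
eef_rot: [180.0, 0.0, 177.2]
contact_force: [-0.6, 0.7, 0.1]
gripper_width: 0.0466
```

Emit:
apply_moves --plan '[[120,[0.03,0,0],0],[120,[0.02,0,0],0],[120,[0,0,0],0]]'

```text
time_s: 19.23
tcp_pos: [0.5851, -0.119, 0.0458]
eef_rot: [180.0, 0.2, 177.2]
contact_force: [5.7, -0.3, 0.3]
gripper_width: 0.0469
```

```bash
python3 snap.py p11; python3 - <<'E'
import cv2
s=cv2.imread("pics/p11_s.png");t=cv2.imread("pics/p11_t.png")
a=cv2.resize(s[120:210,210:310],None,fx=6,fy=6,interpolation=cv2.INTER_CUBIC)
cv2.imwrite("pics/p11c.png",a)
cv2.imwrite("pics/p11t.png",cv2.resize(t[110:190,310:400],None,fx=6,fy=6,interpolation=cv2.INTER_CUBIC))
E
```

```text
{'time_s': 19.225, 'joints': array([ 7.26350e+00,  2.31486e+01, -2.19221e+01,  4.22000e-02,
       -4.47238e+01, -1.00591e+01]), 'tcp_pos': array([ 0.5851, -0.119 ,  0.0458]), 'eef_rot': array([179.9935,   0.2075, 177.2344]), 'contact_force': array([ 5.6882, -0.2647,  0.2923]), 'gripper_width': 0.04687394828858297}
```

View pics/p11c.png

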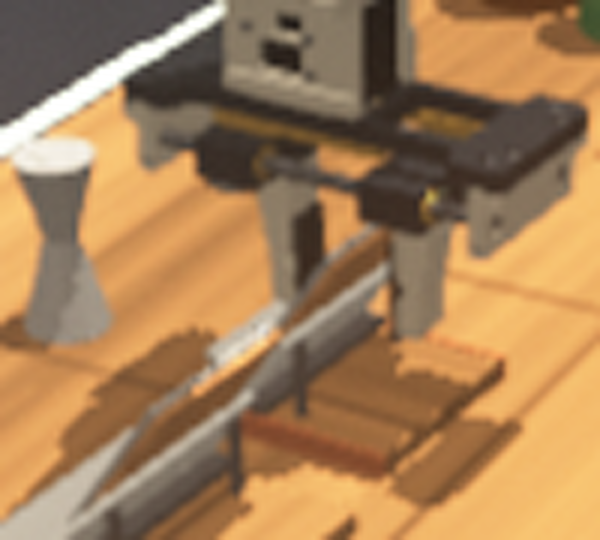

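View pics/p11t.png

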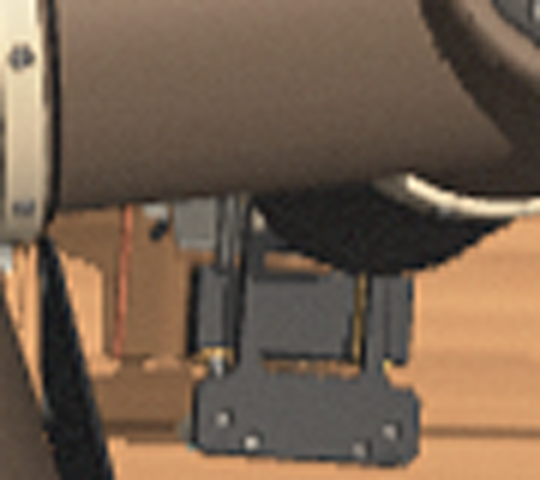

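Emit:
apply_moves --plan '[[100,[0,0,0],0],[60,[0,0,0],0],[20,[0,0,0],0],[0,[0,0,0],0],[0,[0,0,0],0],[0,[0,0,-0.3],0],[0,[0,0,-0.6],0],[0,[0,0,-0.9],0],[0,[0,0,-0.9],0],[0,[0,0,0],0]]'

```text
time_s: 20.58
tcp_pos: [0.5857, -0.1192, 0.1856]
eef_rot: [180.0, 0.5, 177.2]
contact_force: [-0.4, 0.2, -0.9]
gripper_width: 0.0876
```

Emit:
apply_moves --plan '[[0,[0.8,0.6,0],0],[0,[0.8,0.9,0],0],[0,[0.6,0.9,0],0],[0,[0,0.9,0],0],[0,[0,0.9,0],0],[0,[0,0.9,0],0],[0,[0,0.9,0],0],[0,[0,0,0],0]]'

```text
time_s: 21.58
tcp_pos: [0.4879, 0.1884, 0.18]
eef_rot: [180.0, 0.0, 177.4]
contact_force: [0.1, 0.4, 0.4]
gripper_width: 0.0875
```

```bash
python3 snap.py p12
```

```text
{'time_s': 21.575, 'joints': array([ 4.26240e+01,  8.36330e+00, -2.22254e+01, -7.00000e-04,
       -5.94083e+01, -4.52497e+01]), 'tcp_pos': array([0.4879, 0.1884, 0.18  ]), 'eef_rot': array([1.799974e+02, 1.700000e-03, 1.773740e+02]), 'contact_force': array([0.1121, 0.4332, 0.3756]), 'gripper_width': 0.08747265164799284}
```

View pics/p12_t.png

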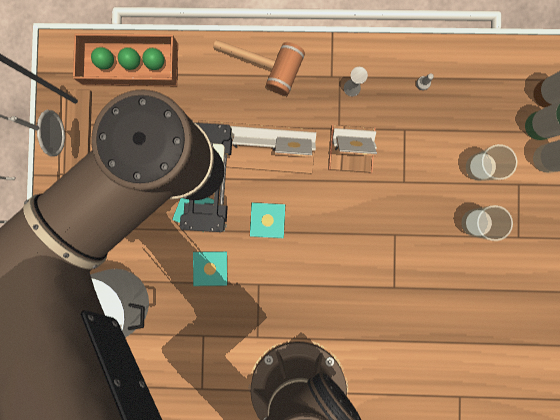

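View pics/p12_s.png

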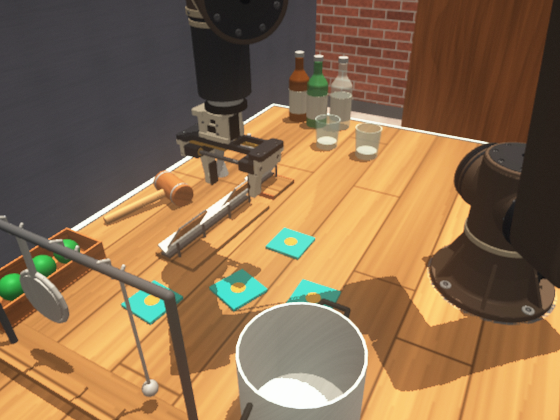

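```bash
python3 - <<'E'
import cv2
t=cv2.imread("pics/p12_t.png")
cv2.imwrite("pics/p12c.png",cv2.resize(t[120:176,262:392],None,fx=6,fy=6,interpolation=cv2.INTER_CUBIC))
E
```

```text
(no output)
```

View pics/p12c.png

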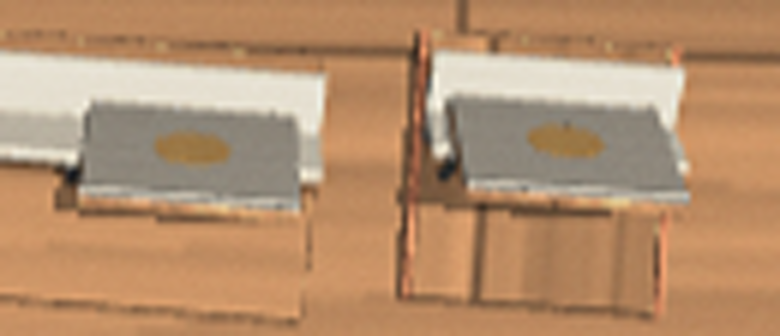

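```bash
python3 - <<'E'
from h import *
np.set_printoptions(precision=4,suppress=True)
A=lambda p,z:onz(*top,up(p,6,(262,120)),z)
for name,P in(("c",[(192,149),(80,188),(300,204),(88,100),(298,115)]),("a",[(566,141),(467,186),(688,197),(450,97),(662,109)])):
    d,tl,tr,bl,br=[A(p,z) for p,z in zip(P,(.0633,.0977,.0977,.0289,.0289))]
    n=np.array([.818,-.045,.574])*.004
    print(name,"centre",d-n,"top mid",(tl+tr)/2,np.linalg.norm(tl-tr),"bot mid",(bl+br)/2,np.linalg.norm(bl-br))
    print(" yaw top/bot",[np.degrees(np.arctan2((q-p)[0],-(q-p)[1])) for p,q in((tl,tr),(bl,br))],"side dir",np.degrees(np.arctan2((bl-tl+br-tr)[1],(bl-tl+br-tr)[0])))
for z,p,q in((.0381,(432,51),(684,69)),(.0243,(432,125),(690,170))): l,r_=A(p,z),A(q,z);print("ledge outer",l,r_,(l+r_)/2)
E
```

```text
c centre [0.5903 0.0251 0.061 ] top mid [0.5693 0.0264 0.0977] 0.08270635910232982 bot mid [0.617  0.0238 0.0289] 0.08505509769743338
 yaw top/bot [np.float64(-3.0630323896376868), np.float64(-3.0332523547063728)] side dir -3.105310125200358
a centre [ 0.5962 -0.12    0.061 ] top mid [ 0.5738 -0.1183  0.0977] 0.082433947635375 bot mid [ 0.6215 -0.1223  0.0289] 0.08526691501374405
 yaw top/bot [np.float64(-1.7588881331062856), np.float64(-2.1954263792416318)] side dir -4.740887730605399
ledge outer [ 0.6395 -0.0709  0.0381] [ 0.6341 -0.1713  0.0381] [ 0.6368 -0.1211  0.0381]
ledge outer [ 0.6126 -0.0733  0.0243] [ 0.5963 -0.1776  0.0243] [ 0.6045 -0.1254  0.0243]
```

Emit:
apply_moves --plan '[[0,[0,0,-0.9],0],[0,[0,0,-0.9],0],[0,[0,-0.9,0],0],[0,[0,-0.9,0],0],[0,[0,-0.9,0],0],[0,[0,-0.9,0],0],[0,[0,-0.9,0],0],[0,[0,-0.9,0],0],[0,[0,-0.9,0],0],[0,[0,-0.9,0],0],[0,[0,-0.9,0],0],[0,[0,-0.9,0],0]]'

```text
time_s: 23.18
tcp_pos: [0.4645, -0.2658, 0.2703]
eef_rot: [180.0, 0.0, 177.1]
contact_force: [1.4, -0.3, -0.6]
gripper_width: 0.0875
```

```bash
python3 snap.py p13; python3 - <<'E'
import cv2,numpy as np
t=cv2.imread("pics/p13_t.png");t0=cv2.imread("pics/p12_t.png");s=cv2.imread("pics/p13_s.png")
print(np.abs(t[125:170,325:382].astype(int)-t0[125:170,325:382]).max())
a=cv2.resize(t[115:185,185:385],None,fx=4,fy=4,interpolation=cv2.INTER_CUBIC)
b=cv2.resize(s[150:225,150:310],None,fx=4,fy=4,interpolation=cv2.INTER_CUBIC); b=cv2.copyMakeBorder(b,0,0,0,160,0)
cv2.imwrite("pics/p13c.png",np.vstack([a,b]))
E
```

```text
{'time_s': 23.175, 'joints': array([-8.77750e+00,  5.77940e+00, -1.29639e+01, -5.50000e-03,
       -7.12477e+01,  5.89930e+00]), 'tcp_pos': array([ 0.4645, -0.2658,  0.2703]), 'eef_rot': array([1.799958e+02, 9.400000e-03, 1.771201e+02]), 'contact_force': array([ 1.428 , -0.3147, -0.5774]), 'gripper_width': 0.08745339720963329}
207
```

View pics/p13c.png

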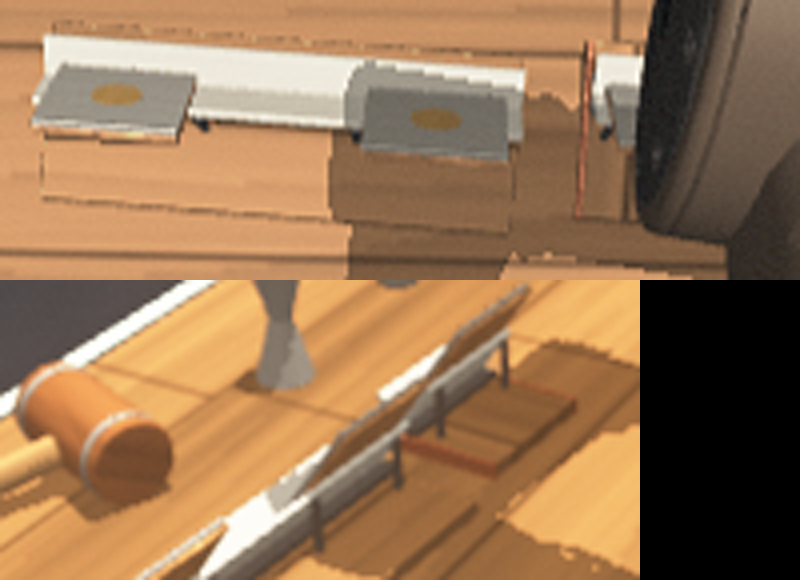

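The top half shows coasters b and c unmoved at crop px (115,93) and (435,118). In the lower half, coaster_a leans in the stand at (485,320), cork side to the robot and parallel to its neighbours.

```bash
python3 - <<'E'
from plant import close_job
print(close_job())
E
```

```text
the job is handed in; nothing more can be done
None
```

I handed the job in at about 23 s. The wrong-way coaster, the middle one in the rack, now leans in the copper-edged stand with its steel face and brass dot showing.

The moves only allow turning about a vertical tool, so I couldn't tilt the fingers along the slope. I raised the coaster upright in its place between the fingers, gripped it, lifted it and turned it half round. Then I lowered it onto the ledge, let it lean back, and pressed it against the back plate with about 6 N.

**Last checks:**
- **Position:** the top view puts its centre at (0.596, -0.120), the same as my measured seat to within about a millimetre.
- **Other coasters:** both are still in their places, the turquoise tiles were not touched, and the gripper was clear of everything.

**Disagreed or unproven:**
- **Slight turn:** the coaster's edges suggest it is about 1 degree turned in its own plane, close to what I can measure. I left it.
- **Pressing contact:** the face met the finger about 3 mm further back than I had predicted.
- **Side camera:** it put the held coaster about 5 mm to one side both before and after the half turn, so I took that as camera bias.
- **Final look:** in the last top picture the arm hid most of the stand. My check that the coaster hadn't moved therefore gave no usable result, and the last side view is what shows it still leaning.

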